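# Index the revolving head of an eyelet press and set an eyelet

## Task

Set the brass eyelet in the marbled cover board with the hand press. First turn the press's revolving head, click by click, until the number four die, counting the dies counter-clockwise (seen from above) from the empty place, has clicked in under the ram; then press the lever down until you feel the eyelet go fully home in the board, and let the lever come all the way back up. Force neither the head nor the lever, and leave the other things on the table where they are.

Things in the scene. Friction and masses are not known exactly. Their poses are not given: they have to be found in the camera images.
- press: Grey cast eyelet press fixed to the table, foot 150 x 250 mm, 250 mm high, turned up to 0.25 rad. Origin on the table straight under the ram. Its axes: column at +y (inner face 65 mm from the ram), revolving head at -y, lever over the ram pointing to -x (to the robot), z up. The ram hangs in a 40 mm round guide, z 152 to 215 mm; beyond it towards -y nothing covers the head.
- ram_axis (a point): Fixed point on the ram's vertical axis, 135 mm above the table (the foot of the raised 18 mm ram). Below it a bed carries a 4 mm cover board with the brass eyelet; the bed is screwed to suit the work, so the board's top may lie anywhere from 52 to 64 mm above the table.
- head_axis (a point): Centre of the revolving head's top face, on its vertical axis: z 110 mm, 48 mm from the ram's axis (press -y). A steel disc, 140 mm diameter, 16 mm thick, turning either way without end. Six places 60 degrees apart at 48 mm radius: one empty (black 22 mm spot), then counter-clockwise seen from above dies 1 to 5, upright caps 22 mm tall of 12, 16, 20, 24 and 28 mm diameter.
- spoke (a point): End of the spoke that stands 30 degrees counter-clockwise of die four, 100 mm from the head's axis, z 102 mm. Six such bars (10 mm diameter, ball ends, 70 to 107 mm from the axis) stand out of the rim midway between places. Push one sideways with shut fingers from above, 88 mm from the axis, on the side away from the ram; there the space under the spokes is free down to the foot (18 mm high).
- die4_top (a point): Centre of the top of die four's 24 mm cap, 132 mm above the table; turns with the head and is under the ram when it lies on the ram's axis seen from above. A sprung plunger holds the head at each place: pushing a spoke takes 3 N at first, growing to 9 to 12 N just before half way (30 degrees); then the head snaps on and centres by itself. Over 25 N would bend a spoke.
- grip_top (a point): Middle of the upper side of the lever's black round grip (26 mm diameter, 80 mm long, along the lever); moves with it. Up: about 293 mm above the table, 122 mm from the ram towards press -x. The lever swings in the press's x-z plane about a pin 40 mm beyond the ram (+x), z 233 mm; the grip's middle is 172 mm from the pin, 0.28 rad above level when up. Press it down from above.
- lever (a joint): Lever angle, rad: 0 up, to 0.66 as the grip goes down 112 mm; the ram goes down 40 mm per rad. A spring lifts it again. It takes about 4 N at the grip, 6 N where the die meets the eyelet and 9 to 12 N to push the eyelet in; once home the force rises by 3 to 4 N per mm: 13 to 17 N is surely home, over 22 N bruises the board. Home comes at 47 to 100 mm of grip travel, depending on the bed.
- eyelet (a joint): How far the brass eyelet (18 mm flange) is pushed into the board, m: 0 standing proud, 0.004 fully home with its flange on the board. It stays where it is pushed.
- tin: Bystander: open steel tin of eyelets, 75 x 75 x 22 mm, origin under its centre.
- boards: Bystander: stack of three small marbled boards, about 100 x 55 x 12 mm, origin under its centre.
- awl: Bystander: awl with a wooden handle, 150 mm, lying on the table.
- jar_tall: Bystander: closed jar, 68 mm diameter, 120 mm tall, origin under its centre.
- tea_glass: Bystander: empty tea glass, 58 mm diameter, 80 mm tall, origin under its centre.
- jar_low: Bystander: closed dark jar, 72 mm diameter, 85 mm tall, origin under its centre.
- brush: Bystander: brush with a dark wooden handle, 200 mm, lying on the table.

How it is judged:
On the way, in this order (a step that is already met when the one before it is completed fails the run):
1. the number four die has clicked in under the ram, with the lever up and the eyelet not yet pressed (horizontal distance between die4_top and ram_axis below 0.003 m and value of joint lever below 0.06 rad and value of joint eyelet below 0.001 m), for 0.3 s.
2. the eyelet has been pressed fully home (value of joint eyelet above 0.0035 m), for 0.1 s.
At the end, for the whole second after the job is handed in: The eyelet is pushed at least 3.5 mm of its 4 mm into the board, the lever is back up (within 0.06 rad), and the number four die is still under the ram (within 3 mm seen from above) (value of joint eyelet above 0.0035 m and value of joint lever below 0.06 rad and horizontal distance between die4_top and ram_axis below 0.003 m); the robot touches nothing.
It fails at once if the head is pushed with more than 25 N (contact force between any of the fingers, the arm and head above 25 N).
It fails at once if the lever is pushed with more than 22 N (contact force between any of the fingers, the arm and lever above 22 N).
It fails at once if the eyelet is pressed while the number four die is not under the ram (value of joint eyelet above 0.001 m and horizontal distance between die4_top and ram_axis above 0.006 m).
It fails at once if a bystander is moved by more than 30 mm (distance of any of tin, boards, awl, jar_tall, tea_glass, jar_low, brush from where it was at the start of the episode above 0.03 m).
It also fails if it takes over 72 s, if anything falls off the work surface, if the arm or the gripper's body presses on something with over 40 N, if the wrist force passes 120 N, or if a joint passes its speed limit or range.

## Robot

A 6-joint arm with a two-finger parallel gripper is mounted at the origin on the work surface. World frame = base frame: x ahead of the robot, y to its left, z up, the work surface at z = 0. Lengths are in m, angles in rad, forces in N, time in s.
With the tool pointing down it reaches from about 0.325 to 1 m from the base axis. Payload 5.1 kg.
Tool frame: the origin (TCP) lies midway between the tips of the shut fingers; the grasp point (between the pads) lies 19 mm behind it; z points along the fingers, y is the line along which they close (so a half turn about z gives the same grasp; the last joint's range is limited). The gripper opens to 85 mm and grips with 20 to 120 N. Pads are 22 mm wide; open, the fingers measure 114 mm over their backs; the gripper's body (76 mm by 85 mm) begins 54 mm behind the grasp point. The pads swing forward as they close: fully open they stand 13 mm farther back than shut.
Start: joints at [-1.384, 0.124, 1.65, -0, 1.367, -0.083], TCP at [0.173, -0.626, 0.204] pointing down, gripper open.
Joint ranges: [-2.61, 2.61], [-1.02, 2.33], [0.03, 2.71], [-1.35, 4.49], [0.32, 2.68], [-2.91, 2.91]. Speed limits (rad/s): [2.57, 2.57, 3.14, 3.14, 3.14, 3.14].

## Interface

Orientations are given as [roll, pitch, yaw] about the fixed x, y, z axes, in that order (R = Rz(yaw) Ry(pitch) Rx(roll)).
In Python, from bench import robot gives the robot as it stands. The module is installed in compiled form; this text tells all that it offers.
- The arm moves only by the tool drive_tool, never from a script. Its argument "moves" is a list of rows, each an object with "turn": the turn, a rotation vector about the tool's x, y, z in rad, a list of three; "dp": the shift along the tool's x, y, z in m, a list of three; "grip": the finger opening in m, from 0 to 0.0854. In form: [{"turn": [ax, ay, az], "dp": [tx, ty, tz], "grip": grip}, ...]. A call has 1 to 5 rows; each row is the pose to reach, as a shift and turn from the pose commanded when the call began, along the tool's axes at that moment; what a row does not reach only later rows make up. A row lasts 1/10 s, in which the tool goes at most 50 mm and 8.59 degrees, less where a joint would pass 70% of its speed; a pose out of reach is approached as far as the arm can. A call with a gripper value outside its range is refused whole. The fingers move at their own pace and stop on an object; the grip force is fixed at half the most. Time passes only in rows, so rows that repeat a pose let the fingers close. It gives the time, the measured TCP pose, the force, the opening and the grip force at its end, in the units of the state.
- robot.sense(): the state, without advancing time (a new reading comes with each control period).
- robot.snapshot(name): name is "scene" or "top" or "wrist"; returns a dict with "pixels" (480x640x3 uint8, red, green, blue), "fovy" (degrees; the focal length in pixels is half the picture's height over the tangent of half this angle, whatever the lens; pixels are square), "cx", "cy" (the principal point, pixels), "xyz" and "orientation" of the camera in the world. Camera axes: x right, y down, z forward; pixel columns grow to the right and rows downward; lengths in m; the calibration is good to about 2 mm. A picture is of the moment at which its call begins. There is no depth.
- robot.hand_in(): hands the job in; it is judged then, once.
The state is a dict: "time": time; "qpos": joint angles; "joint_velocities": joint speeds; "effort": joint torques, N m; "ee_pos": TCP position; "tcp_rot": TCP orientation; "contact_force": force on the tool from outside, world axes, zero at the start; "torque": the same for the moment, N m; "grip_width": finger opening in m; "grasp_force": force on a finger pad.
Only numpy, scipy, OpenCV 4.12 (cv2) and the standard library are available. Lean on these libraries where they do the work, as an engineer would, in place of code of your own. Each camera call takes 0.05 s, during which the arm holds its last target. There are 200 camera calls.

## Working session

There is one attempt and no reset: what is moved stays moved. The work goes in short steps, Python scripts to look and compute and a tool call to move; the robot and the scene stay as the last step left them, time stands still between calls to the robot, and variables do not carry over. Pictures are saved under pics/ and viewed, at most 10 in all, crops included, and the job is handed in when it is done.

Besides the shell and the picture viewer there is one more tool, called after "Request:" as name(argument=value, ...) on one line, values as JSON. drive_tool: Moves the arm, as the interface text tells. Its arguments: {"type":"object","properties":{"moves":{"type":"array"}},"required":["moves"]}

```bash
mkdir -p pics && cat > h.py <<'E'
import numpy as np, cv2
from bench import robot
from scipy.spatial.transform import Rotation as R
def snap(n,f):
    s=robot.snapshot(n); cv2.imwrite(f'pics/{f}.png',s['pixels'][:,:,::-1]); return s
def camR(s):
    o=np.array(s['orientation'],float)
    return o if o.shape==(3,3) else R.from_euler('xyz',o).as_matrix()
def ray(s,u,v):
    f=240/np.tan(np.radians(s['fovy'])/2)
    d=camR(s)@np.array([(u-s['cx'])/f,(v-s['cy'])/f,1]); return np.array(s['xyz']),d
def onz(s,u,v,z):
    o,d=ray(s,u,v); return o+d*(z-o[2])/d[2]
def proj(s,p):
    f=240/np.tan(np.radians(s['fovy'])/2)
    c=camR(s).T@(np.array(p)-s['xyz']); return f*c[0]/c[2]+s['cx'],f*c[1]/c[2]+s['cy']
E
python3 - <<'E'
from h import *
for n in('top','scene'):
    s=snap(n,n+'0'); print({k:v for k,v in s.items() if k!='pixels'})
    import pickle; pickle.dump(s,open(n+'0.pkl','wb'))
print(robot.sense())
E
```

```text
{'fovy': 50.25262997783435, 'cx': 317.5631764816631, 'cy': 240.9408008709662, 'xyz': array([0.38333065, 0.02424443, 1.20549564]), 'orientation': array([-2.97707635e+00,  2.02440909e-03, -1.56303025e+00])}
{'fovy': 51.86783795998279, 'cx': 316.23514281816335, 'cy': 241.21359026069428, 'xyz': array([1.32186774, 0.43793932, 1.02663507]), 'orientation': array([-2.3354852 , -0.01713848,  2.05754771])}
{'time': 0.1, 'qpos': array([-1.38361531e+00,  1.24421995e-01,  1.65154325e+00,  9.76405484e-06,
        1.36752638e+00, -8.25946003e-02]), 'joint_velocities': array([ 0.00110123, -0.00122945, -0.0036886 , -0.000308  ,  0.00247824,
       -0.00042691]), 'effort': array([ 9.66521511e-04, -4.24929893e+01, -3.66653466e+01, -1.02654658e-04,
        3.92066839e-03, -2.28852576e-05]), 'ee_pos': array([ 0.17309875, -0.6258926 ,  0.20318415]), 'tcp_rot': array([-3.13970094e+00, -1.66193215e-04,  2.69773482e-01]), 'contact_force': array([-0.58127891, -0.19937527,  0.79007941]), 'torque': array([-0.03225241,  0.00782361,  0.04580157]), 'grasp_force': 0.0, 'grip_width': 0.08517190588118562}
```

View pics/top0.png

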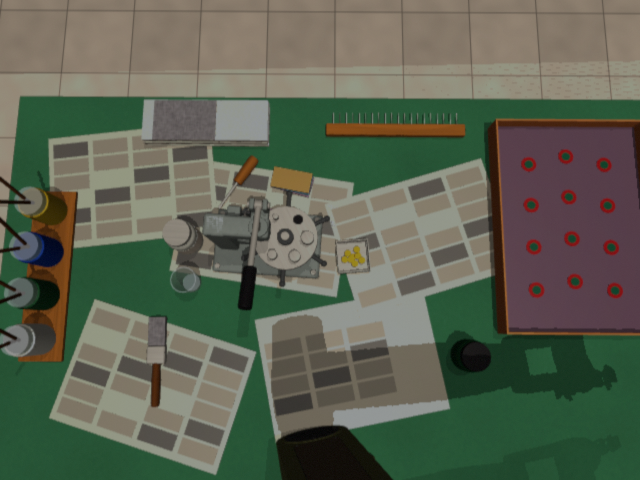

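View pics/scene0.png

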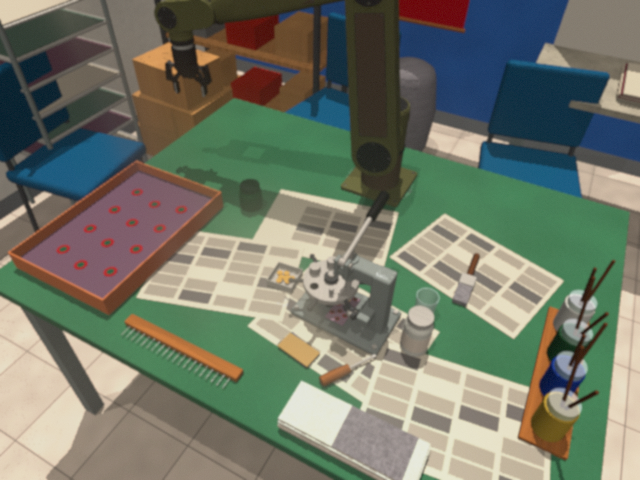

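The top view shows the press around pixel (270,235), with the head at about (287,237), the black empty spot near (298,219) and the grip at (247,288). The tin is at (353,255), close to the head. I'll enlarge the head.

```bash
python3 - <<'E'
from h import *
im=cv2.imread('pics/top0.png')[175:315,195:375]
cv2.imwrite('pics/crop0.png',cv2.resize(im,None,fx=4.4,fy=4.2857,interpolation=cv2.INTER_CUBIC))
import pickle; s=pickle.load(open('top0.pkl','rb'))
print(onz(s,287,237,.11),onz(s,298,219,.11),onz(s,250,268,.29),onz(s,245,306,.29),onz(s,353,255,.022))
E
```

```text
[0.57336625 0.09435724 0.11      ] [0.61347422 0.07101197 0.11      ] [0.48507457 0.14838411 0.29      ] [0.41718443 0.15527487 0.29      ] [ 0.54714723 -0.0547785   0.022     ]
```

View pics/crop0.png

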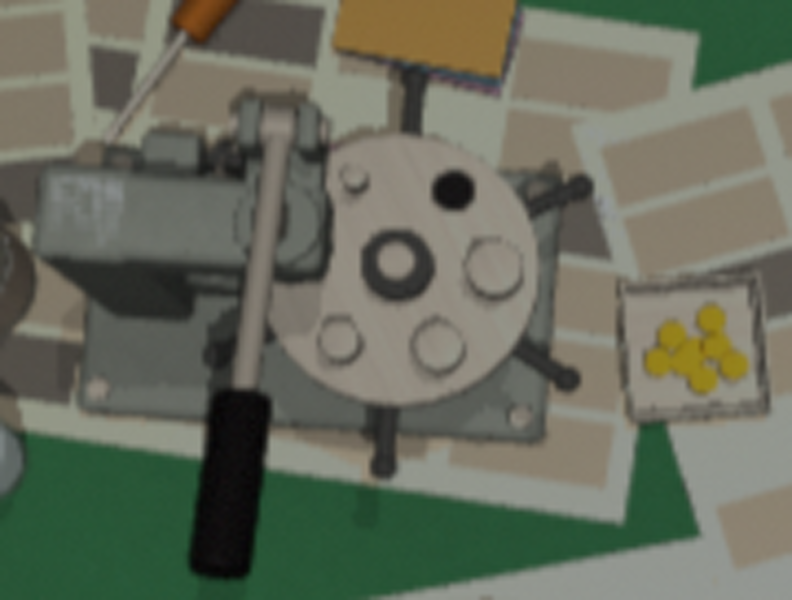

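The crop (4.4x) shows the empty spot at (453,190). Going counter-clockwise, die 1 is at (353,178), die 2 is hidden under the ram, die 3 is at (340,335), die 4 at (437,343) and die 5 at (493,265). The head therefore needs two clicks clockwise. I'll fit the head centre and yaw from these points.

```bash
cat > fit.py <<'E'
from h import *
import pickle
from scipy.optimize import least_squares
s=pickle.load(open('top0.pkl','rb'))
c=lambda x,y:((x+.5)/4.4-.5+195,(y+.5)/4.2857-.5+175)
D=[((453,190),.11,330),((353,178),.132,30),((340,335),.132,150),((437,343),.132,210),((493,265),.132,270)]
P=np.array([onz(s,*c(*p),z)[:2] for p,z,a in D]); A=np.radians([a for *_,a in D])
f=lambda q:(q[:2]+.048*np.c_[np.cos(A+q[2]),np.sin(A+q[2])]-P).ravel()
r=least_squares(f,[.57,.09,0]); h=r.x[:2]; yaw=r.x[2]
E
python3 - <<'E'
from fit import *
print(r.x,(r.fun.reshape(-1,2)*1000).round(1))
M=np.array([[np.cos(yaw),-np.sin(yaw)],[np.sin(yaw),np.cos(yaw)]])
print('ram',h+M@[0,.048],'grip',h+M@[-.122,.048], 'gripimg',onz(s,*c(225,480),.293))
for a in (330,322,315,310,300,285,270): print(a,h+.088*np.array([np.cos(np.radians(a)+yaw),np.sin(np.radians(a)+yaw)]))
for p in ((578,187),(568,378),(385,462),(412,75)):
    q=onz(s,*c(*p),.102)[:2]-h; print(p,np.linalg.norm(q),np.degrees(np.arctan2(q[1],q[0])-yaw)%360)
print(R.from_euler('xyz',robot.sense()['tcp_rot']).as_matrix())
E
```

```text
[ 0.57386638  0.09855443 -0.05988632] [[ 0.3  0.2]
 [ 2.1  0.2]
 [-1.6  0.6]
 [-0.8 -0.5]
 [-0.1 -0.5]]
ram [0.57673921 0.14646839] grip [0.45495791 0.15377015] gripimg [0.4513597  0.15457151 0.293     ]
330 [0.64730658 0.05007209]
322 [0.63984442 0.04032302]
315 [0.63225601 0.03271636]
310 [0.62629565 0.02787791]
300 [0.61322628 0.01984739]
285 [0.59151424 0.01234218]
270 [0.56859953 0.01071219]
(578, 187) 0.09883890097055646 299.49464792155874
(568, 378) 0.1009160403095807 240.14160926078705
(385, 462) 0.09875387103068478 180.46421660084368
(412, 75) 0.10220098148641801 0.8030660118671049
[[ 9.63831278e-01  2.66512944e-01 -3.43983438e-04]
 [ 2.66513114e-01 -9.63829483e-01  1.86758131e-03]
 [ 1.66193215e-04 -1.89170938e-03 -9.99998197e-01]]
```

Request:
drive_tool(moves=[{"turn": [0, 0, 0], "dp": [0.03, -0.025, 0], "grip": 0}, {"turn": [0, 0, 0], "dp": [0.065, -0.054, 0], "grip": 0}, {"turn": [0, 0, 0], "dp": [0.102, -0.084, 0], "grip": 0}, {"turn": [0, 0, 0], "dp": [0.14, -0.115, 0], "grip": 0}, {"turn": [0, 0, 0], "dp": [0.178, -0.147, 0], "grip": 0}])

```text
time: 0.6
ee_pos: [0.3061, -0.4355, 0.2038]
tcp_rot: [-3.141, -0.0, 0.269]
contact_force: [0.4, 0.8, -0.4]
grip_width: 0.0119
grasp_force: 0.0
```

Request:
drive_tool(moves=[{"turn": [0, 0, 0], "dp": [0.038, -0.031, 0], "grip": 0}, {"turn": [0, 0, 0], "dp": [0.076, -0.062, 0], "grip": 0}, {"turn": [0, 0, 0], "dp": [0.114, -0.094, 0], "grip": 0}, {"turn": [0, 0, 0], "dp": [0.152, -0.125, 0], "grip": 0}, {"turn": [0, 0, 0], "dp": [0.19, -0.157, 0], "grip": 0}])

```text
time: 1.1
ee_pos: [0.4475, -0.2335, 0.204]
tcp_rot: [3.142, 0.0, 0.27]
contact_force: [0.7, -1.0, -0.3]
grip_width: -0.0003
grasp_force: 0.0
```

Request:
drive_tool(moves=[{"turn": [0, 0, 0], "dp": [0.038, -0.031, 0], "grip": 0}, {"turn": [0, 0, 0], "dp": [0.076, -0.062, 0], "grip": 0}, {"turn": [0, 0, 0], "dp": [0.114, -0.094, 0], "grip": 0}, {"turn": [0, 0, 0], "dp": [0.152, -0.125, 0], "grip": 0}, {"turn": [0, 0, 0], "dp": [0.18, -0.149, 0], "grip": 0}])

```text
time: 1.6
ee_pos: [0.5815, -0.0412, 0.2038]
tcp_rot: [-3.141, 0.0, 0.271]
contact_force: [0.5, -0.6, 0.6]
grip_width: 0.0002
grasp_force: 0.0
```

Request:
drive_tool(moves=[{"turn": [0, 0, 0], "dp": [0.036, -0.029, 0], "grip": 0}, {"turn": [0, 0, 0], "dp": [0.068, -0.055, 0], "grip": 0}, {"turn": [0, 0, 0], "dp": [0.086, -0.07, 0], "grip": 0}, {"turn": [0, 0, 0], "dp": [0.086, -0.07, 0.025], "grip": 0}, {"turn": [0, 0, 0], "dp": [0.086, -0.07, 0.045], "grip": 0}])

```text
time: 2.1
ee_pos: [0.6451, 0.0477, 0.1582]
tcp_rot: [-3.142, 0.0, 0.271]
contact_force: [0.6, 0.2, -0.7]
grip_width: -0.0001
grasp_force: 0.0
```

```bash
python3 - <<'E'
from h import *
s=snap('wrist','w1'); print(s['xyz'],s['orientation']); snap('top','t1')
w=cv2.imread('pics/w1.png'); t=cv2.imread('pics/t1.png')[145:325,215:395]
cv2.imwrite('pics/c1.png',np.hstack([cv2.resize(w,(400,300)),cv2.resize(t,(300,300))]))
E
```

```text
[0.7235083  0.06950084 0.32848797] [ 2.81645511e+00 -2.52206678e-05 -1.29990435e+00]
```

View pics/c1.png

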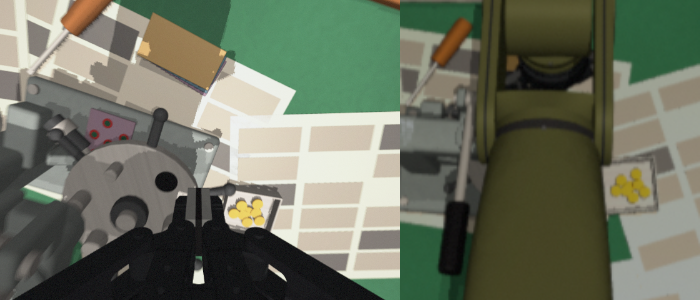

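The wrist view shows the shut fingers (about (200,195)) between the 0° spoke (160,125) and the 300° spoke (215,190), clear of both. I'll lower them and push along the arc.

Request:
drive_tool(moves=[{"turn": [0, 0, 0], "dp": [0, 0, 0.02], "grip": 0}, {"turn": [0, 0, 0], "dp": [0, 0, 0.045], "grip": 0}, {"turn": [0, 0, 0], "dp": [0, 0, 0.065], "grip": 0}, {"turn": [0, 0, 0], "dp": [0, 0, 0.073], "grip": 0}, {"turn": [0, 0, 0], "dp": [0, 0, 0.073], "grip": 0}])

```text
time: 2.7
ee_pos: [0.6441, 0.0464, 0.0855]
tcp_rot: [-3.141, 0.002, 0.27]
contact_force: [0.3, -0.1, -0.5]
grip_width: 0.0002
grasp_force: 0.0
```

```bash
cat > arc.py <<'E'
from fit import *
import sys
e=robot.sense(); p=np.array(e['ee_pos']); M=R.from_euler('xyz',e['tcp_rot']).as_matrix()
for a in map(float,sys.argv[1:]):
    t=np.radians(a)+yaw; g=np.r_[h+.088*np.array([np.cos(t),np.sin(t)]),.085]
    print(a,(M.T@(g-p)*1000).round(1))
q=p[:2]-h; print('now',p,np.linalg.norm(q),np.degrees(np.arctan2(q[1],q[0])-yaw)%360)
E
python3 arc.py 328 324 320 316 312 308 304 300 296 292 288 284 280 276 272
```

```text
328.0 [ 1.7 -0.7  0.5]
324.0 [-3.2  3.   0.5]
320.0 [-8.3  6.3  0.5]
316.0 [-13.7   9.3   0.5]
312.0 [-19.3  11.9   0.5]
308.0 [-25.   14.2   0.5]
304.0 [-30.9  16.    0.5]
300.0 [-36.9  17.4   0.5]
296.0 [-42.9  18.3   0.6]
292.0 [-49.   18.9   0.6]
288.0 [-55.2  19.    0.6]
284.0 [-61.3  18.7   0.6]
280.0 [-67.4  18.    0.6]
276.0 [-73.4  16.8   0.6]
272.0 [-79.4  15.2   0.6]
now [0.64413156 0.04639683 0.08547926] 0.08750777532458456 326.84485814187263
```

Request:
drive_tool(moves=[{"turn": [0, 0, 0], "dp": [-0.008, 0.006, 0], "grip": 0}, {"turn": [0, 0, 0], "dp": [-0.0135, 0.009, 0], "grip": 0}, {"turn": [0, 0, 0], "dp": [-0.017, 0.011, 0], "grip": 0}, {"turn": [0, 0, 0], "dp": [-0.02, 0.0125, 0], "grip": 0}, {"turn": [0, 0, 0], "dp": [-0.023, 0.0135, 0], "grip": 0}])

```text
time: 3.2
ee_pos: [0.6263, 0.0271, 0.0869]
tcp_rot: [3.141, -0.001, 0.27]
contact_force: [-0.2, -0.8, -0.2]
grip_width: -0.0002
grasp_force: 0.0
```

Request:
drive_tool(moves=[{"turn": [0, 0, 0], "dp": [-0.003, 0.001, 0], "grip": 0}, {"turn": [0, 0, 0], "dp": [-0.006, 0.002, 0], "grip": 0}, {"turn": [0, 0, 0], "dp": [-0.009, 0.003, 0], "grip": 0}, {"turn": [0, 0, 0], "dp": [-0.012, 0.0038, 0], "grip": 0}, {"turn": [0, 0, 0], "dp": [-0.015, 0.0045, 0], "grip": 0}])

```text
time: 3.7
ee_pos: [0.6128, 0.019, 0.0863]
tcp_rot: [-3.142, 0.0, 0.27]
contact_force: [-0.9, 0.0, -0.0]
grip_width: 0.0002
grasp_force: 0.0
```

```bash
python3 - <<'E'
from h import *
s=snap('wrist','w2'); snap('scene','s2')
w=cv2.imread('pics/w2.png'); t=cv2.imread('pics/s2.png')[215:365,250:450]
cv2.imwrite('pics/c2.png',np.hstack([cv2.resize(w,(400,300)),cv2.resize(t,(400,300))]))
E
```

```text
(no output)
```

View pics/c2.png

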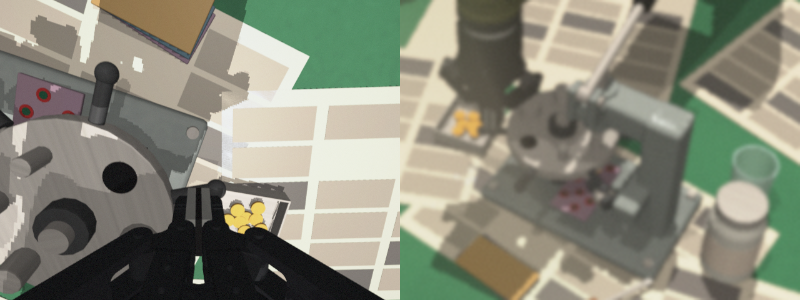

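```bash
python3 - <<'E'
from fit import *
w=robot.snapshot('wrist'); e=robot.sense(); print(e['ee_pos'],e['contact_force'])
k=.625
print('tcp',np.array(proj(w,e['ee_pos']))*k)
for a in (360,305,300,295,290,285):
    t=np.radians(a)+yaw; d=np.array([np.cos(t),np.sin(t)])
    print(a,[(np.array(proj(w,np.r_[h+r_*d,.102]))*k).round() for r_ in(.075,.1)])
cv2.imwrite('pics/c3.png',cv2.resize(cv2.imread('pics/w2.png')[220:420,220:460],(720,600),interpolation=cv2.INTER_CUBIC))
E
```

```text
[0.61291638 0.01904202 0.08631141] [-0.01729557  0.04389563  0.00441064]
tcp [198.38465218 180.14266014]
360 [array([ 97., 111.]), array([105.,  71.])]
305 [array([176., 184.]), array([212., 175.])]
300 [array([179., 193.]), array([215., 186.])]
295 [array([181., 201.]), array([216., 198.])]
290 [array([181., 209.]), array([217., 208.])]
285 [array([181., 217.]), array([216., 219.])]
```

View pics/c3.png

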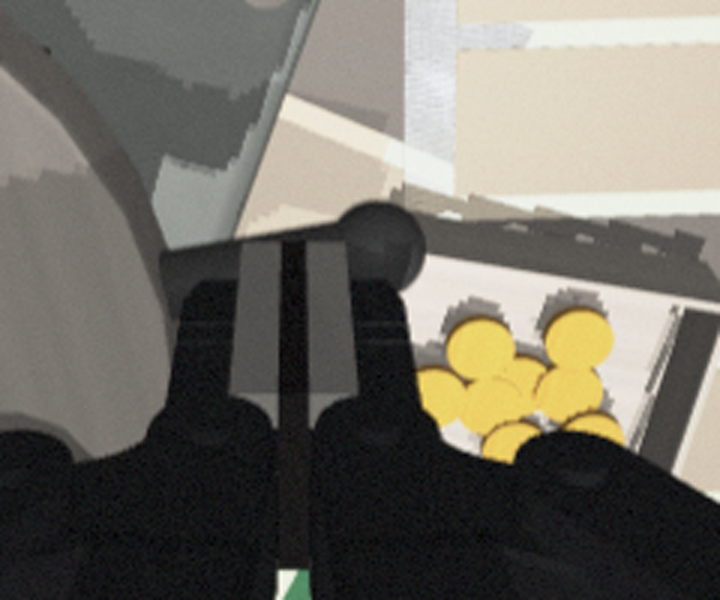

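```bash
python3 - <<'E'
from fit import *
w=robot.snapshot('wrist'); e=robot.sense(); p=np.array(e['ee_pos']); M=R.from_euler('xyz',e['tcp_rot']).as_matrix()
for dx in(-.02,-.011,-.005,0,.005,.011):
  print(dx,[round(proj(w,p+M@[dx,0,-z])[1]) for z in (0,.01,.02,.03)])
print([ (np.array(onz(w,317,300,z))).round(3) for z in (.086,.107,.12)])
print(robot.sense()['grip_width'])
E
```

```text
-0.02 [326, 337, 350, 364]
-0.011 [309, 320, 332, 345]
-0.005 [298, 308, 320, 332]
0 [288, 298, 309, 321]
0.005 [279, 288, 298, 310]
0.011 [267, 275, 285, 296]
[array([0.607, 0.018, 0.086]), array([0.617, 0.02 , 0.107]), array([0.624, 0.022, 0.12 ])]
6.577027481651807e-05
```

```bash
python3 - <<'E'
from fit import *
w=robot.snapshot('scene'); e=robot.sense(); p=np.array(e['ee_pos'])
im=w['pixels'][:,:,::-1].copy(); u0,v0=245,225
c=cv2.resize(im[v0:v0+100,u0:u0+120],None,fx=6,fy=6,interpolation=cv2.INTER_CUBIC)
for z,col in((0,(0,0,255)),(.033,(0,255,0)),(.073,(255,0,0))):
    u,v=proj(w,p+[0,0,z]); print(u,v,(u-u0+.5)*6,(v-v0+.5)*6); cv2.circle(c,(int((u-u0+.5)*6),int((v-v0+.5)*6)),4,col,-1)
for a in(300,240,360):
    t=np.radians(a)+yaw; u,v=proj(w,np.r_[h+.1*np.array([np.cos(t),np.sin(t)]),.102]); print(a,u,v); cv2.circle(c,(int((u-u0+.5)*6),int((v-v0+.5)*6)),4,(0,255,255),-1)
cv2.imwrite('pics/c4.png',c)
E
```

```text
294.5133774508578 284.3119285089763 300.08026470514665 358.8715710538577
294.3355805494958 275.49455613402154 299.01348329697464 305.9673368041292
294.1109429945595 264.3542440357784 297.6656579673569 239.12546421467027
300 289.8536706926797 280.1639902360262
240 310.9291978681326 255.9972522034563
360 308.6795024273132 308.12271009077233
```

View pics/c4.png

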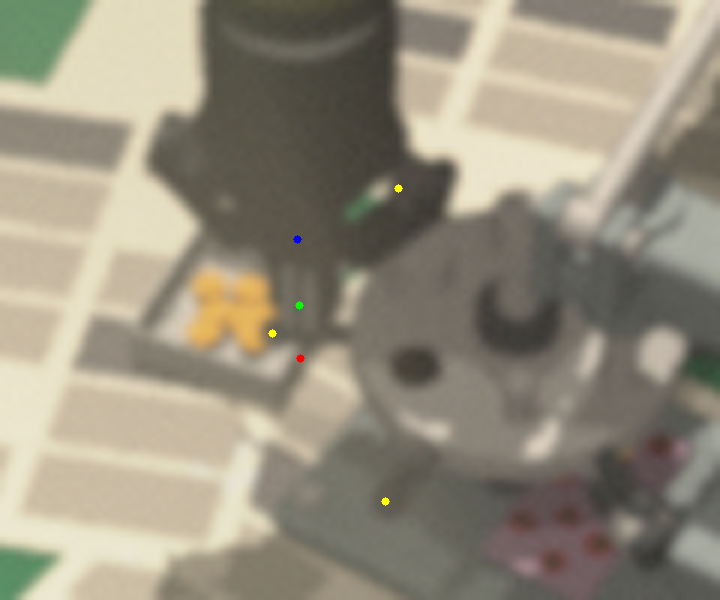

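The tip appears about 30 mm higher than the reported TCP: the fingers are passing over the spoke, at about (300,330) in the crop. I'll back off outward, go lower and repeat at a slightly larger radius.

```bash
sed -i 's/\.088/.099/; s/\.085\]/.060]/' arc.py && python3 arc.py 330 326 322 318 314 310 306 302 298 294 290 286 282 278 274
```

```text
330.0 [ 48.4 -12.4  26.4]
326.0 [43.1 -8.1 26.4]
322.0 [37.4 -4.1 26.4]
318.0 [31.5 -0.5 26.3]
314.0 [25.3  2.6 26.3]
310.0 [19.   5.4 26.3]
306.0 [12.5  7.6 26.3]
302.0 [ 5.8  9.4 26.3]
298.0 [-1.  10.7 26.3]
294.0 [-7.8 11.6 26.3]
290.0 [-14.7  12.   26.3]
286.0 [-21.7  11.9  26.3]
282.0 [-28.5  11.3  26.3]
278.0 [-35.4  10.2  26.3]
274.0 [-42.1   8.7  26.3]
now [0.61311472 0.01913733 0.08634581] 0.08858616354963138 299.7300487125142
```

Request:
drive_tool(moves=[{"turn": [0, 0, 0], "dp": [0.02, 0.0, 0], "grip": 0}, {"turn": [0, 0, 0], "dp": [0.038, -0.004, 0], "grip": 0}, {"turn": [0, 0, 0], "dp": [0.038, -0.004, 0.008], "grip": 0}, {"turn": [0, 0, 0], "dp": [0.038, -0.004, 0.017], "grip": 0}, {"turn": [0, 0, 0], "dp": [0.038, -0.004, 0.026], "grip": 0}])

```text
time: 4.45
ee_pos: [0.6475, 0.0329, 0.0588]
tcp_rot: [-3.141, 0.002, 0.27]
contact_force: [-0.1, 0.1, -0.6]
grip_width: 0.0001
grasp_force: 0.0
```

Request:
drive_tool(moves=[{"turn": [0, 0, 0], "dp": [-0.006, 0.0035, 0], "grip": 0}, {"turn": [0, 0, 0], "dp": [-0.012, 0.0065, 0], "grip": 0}, {"turn": [0, 0, 0], "dp": [-0.016, 0.008, 0], "grip": 0}, {"turn": [0, 0, 0], "dp": [-0.02, 0.0095, 0], "grip": 0}, {"turn": [0, 0, 0], "dp": [-0.023, 0.0105, 0], "grip": 0}])

```text
time: 4.95
ee_pos: [0.6296, 0.0169, 0.0611]
tcp_rot: [-3.141, -0.002, 0.269]
contact_force: [2.0, 1.9, -0.7]
grip_width: -0.0001
grasp_force: 1.2
```

Request:
drive_tool(moves=[{"turn": [0, 0, 0], "dp": [-0.003, 0.001, 0], "grip": 0}, {"turn": [0, 0, 0], "dp": [-0.006, 0.002, 0], "grip": 0}, {"turn": [0, 0, 0], "dp": [-0.009, 0.0028, 0], "grip": 0}, {"turn": [0, 0, 0], "dp": [-0.012, 0.0035, 0], "grip": 0}, {"turn": [0, 0, 0], "dp": [-0.015, 0.004, 0], "grip": 0}])

```text
time: 5.45
ee_pos: [0.6161, 0.0092, 0.0607]
tcp_rot: [-3.141, -0.001, 0.27]
contact_force: [2.3, 4.6, 0.5]
grip_width: -0.0001
grasp_force: 2.2
```

Request:
drive_tool(moves=[{"turn": [0, 0, 0], "dp": [-0.003, 0.0005, 0], "grip": 0}, {"turn": [0, 0, 0], "dp": [-0.006, 0.0009, 0], "grip": 0}, {"turn": [0, 0, 0], "dp": [-0.009, 0.0012, 0], "grip": 0}, {"turn": [0, 0, 0], "dp": [-0.012, 0.0014, 0], "grip": 0}, {"turn": [0, 0, 0], "dp": [-0.015, 0.0015, 0], "grip": 0}])

```text
time: 5.95
ee_pos: [0.603, 0.0043, 0.061]
tcp_rot: [-3.141, -0.004, 0.269]
contact_force: [6.3, 5.9, -0.4]
grip_width: 0.0001
grasp_force: 3.5
```

Request:
drive_tool(moves=[{"turn": [0, 0, 0], "dp": [-0.003, 0, 0], "grip": 0}, {"turn": [0, 0, 0], "dp": [-0.006, 0, 0], "grip": 0}, {"turn": [0, 0, 0], "dp": [-0.009, -0.0002, 0], "grip": 0}, {"turn": [0, 0, 0], "dp": [-0.012, -0.0005, 0], "grip": 0}, {"turn": [0, 0, 0], "dp": [-0.014, -0.0008, 0], "grip": 0}])

```text
time: 6.45
ee_pos: [0.5907, 0.0016, 0.0615]
tcp_rot: [-3.142, -0.007, 0.269]
contact_force: [9.4, 4.9, -1.1]
grip_width: 0.0001
grasp_force: 4.8
```

Request:
drive_tool(moves=[{"turn": [0, 0, 0], "dp": [-0.002, -0.0002, 0], "grip": 0}, {"turn": [0, 0, 0], "dp": [-0.004, -0.0005, 0], "grip": 0}, {"turn": [0, 0, 0], "dp": [-0.006, -0.001, 0], "grip": 0}])

```text
time: 6.75
ee_pos: [0.5815, -0.0007, 0.0604]
tcp_rot: [3.141, 0.002, 0.27]
contact_force: [0.2, -0.1, 0.1]
grip_width: 0.0002
grasp_force: 0.0
```

It has snapped on. Next I'll raise, go over the following spoke to 320° and descend again.

```bash
python3 arc.py 322 314 310 306 302 298 290 286 282 278 274
```

```text
322.0 [ 73.2 -14.7   0.3]
314.0 [61.1 -8.   0.3]
310.0 [54.8 -5.3  0.3]
306.0 [48.2 -3.   0.3]
302.0 [41.6 -1.2  0.4]
298.0 [34.8  0.1  0.4]
290.0 [21.   1.3  0.4]
286.0 [14.1  1.2  0.4]
282.0 [7.2 0.6 0.4]
278.0 [ 0.4 -0.5  0.4]
274.0 [-6.3 -2.   0.4]
now [ 0.58148121 -0.00068438  0.06042104] 0.09953053853447726 277.81907447109006
```

Request:
drive_tool(moves=[{"turn": [0, 0, 0], "dp": [0, 0.002, -0.015], "grip": 0}, {"turn": [0, 0, 0], "dp": [0, 0.002, -0.036], "grip": 0}, {"turn": [0, 0, 0], "dp": [0, 0.002, -0.04], "grip": 0}, {"turn": [0, 0, 0], "dp": [0.03, -0.003, -0.04], "grip": 0}, {"turn": [0, 0, 0], "dp": [0.06, -0.01, -0.04], "grip": 0}])

```text
time: 7.25
ee_pos: [0.6374, 0.025, 0.1008]
tcp_rot: [3.141, 0.0, 0.269]
contact_force: [0.7, -0.2, 0.8]
grip_width: -0.0002
grasp_force: 0.0
```

Request:
drive_tool(moves=[{"turn": [0, 0, 0], "dp": [0.013, -0.005, 0], "grip": 0}, {"turn": [0, 0, 0], "dp": [0.013, -0.005, 0.015], "grip": 0}, {"turn": [0, 0, 0], "dp": [0.013, -0.005, 0.03], "grip": 0}, {"turn": [0, 0, 0], "dp": [0.013, -0.005, 0.04], "grip": 0}, {"turn": [0, 0, 0], "dp": [0.007, -0.0015, 0.04], "grip": 0}])

```text
time: 7.75
ee_pos: [0.6406, 0.0287, 0.0566]
tcp_rot: [-3.14, 0.006, 0.27]
contact_force: [1.0, 1.0, 0.3]
grip_width: -0.0001
grasp_force: 0.0
```

Request:
drive_tool(moves=[{"turn": [0, 0, 0], "dp": [-0.004, 0.002, 0], "grip": 0}, {"turn": [0, 0, 0], "dp": [-0.008, 0.004, 0], "grip": 0}, {"turn": [0, 0, 0], "dp": [-0.011, 0.0055, 0], "grip": 0}, {"turn": [0, 0, 0], "dp": [-0.014, 0.0065, 0], "grip": 0}, {"turn": [0, 0, 0], "dp": [-0.017, 0.0075, 0], "grip": 0}])

```text
time: 8.25
ee_pos: [0.6299, 0.0172, 0.0612]
tcp_rot: [3.142, -0.003, 0.27]
contact_force: [3.2, 1.3, 0.2]
grip_width: -0.0
grasp_force: 1.2
```

Same state as before the first click, so I'll repeat the same push.

Request:
drive_tool(moves=[{"turn": [0, 0, 0], "dp": [-0.003, 0.001, 0], "grip": 0}, {"turn": [0, 0, 0], "dp": [-0.006, 0.002, 0], "grip": 0}, {"turn": [0, 0, 0], "dp": [-0.009, 0.0028, 0], "grip": 0}, {"turn": [0, 0, 0], "dp": [-0.012, 0.0035, 0], "grip": 0}, {"turn": [0, 0, 0], "dp": [-0.015, 0.004, 0], "grip": 0}])

```text
time: 8.75
ee_pos: [0.616, 0.0095, 0.0606]
tcp_rot: [-3.141, -0.001, 0.27]
contact_force: [2.5, 3.7, 1.2]
grip_width: -0.0
grasp_force: 2.2
```

Request:
drive_tool(moves=[{"turn": [0, 0, 0], "dp": [-0.003, 0.0005, 0], "grip": 0}, {"turn": [0, 0, 0], "dp": [-0.006, 0.0009, 0], "grip": 0}, {"turn": [0, 0, 0], "dp": [-0.009, 0.0012, 0], "grip": 0}, {"turn": [0, 0, 0], "dp": [-0.012, 0.0014, 0], "grip": 0}, {"turn": [0, 0, 0], "dp": [-0.015, 0.0015, 0], "grip": 0}])

```text
time: 9.25
ee_pos: [0.6027, 0.0047, 0.0608]
tcp_rot: [-3.141, -0.004, 0.269]
contact_force: [6.9, 6.7, -0.9]
grip_width: 0.0002
grasp_force: 3.5
```

Request:
drive_tool(moves=[{"turn": [0, 0, 0], "dp": [-0.003, 0, 0], "grip": 0}, {"turn": [0, 0, 0], "dp": [-0.006, 0, 0], "grip": 0}, {"turn": [0, 0, 0], "dp": [-0.009, -0.0002, 0], "grip": 0}, {"turn": [0, 0, 0], "dp": [-0.012, -0.0005, 0], "grip": 0}, {"turn": [0, 0, 0], "dp": [-0.014, -0.0008, 0], "grip": 0}])

```text
time: 9.75
ee_pos: [0.5904, 0.0021, 0.0613]
tcp_rot: [-3.141, -0.007, 0.269]
contact_force: [9.1, 8.4, -1.5]
grip_width: -0.0
grasp_force: 4.7
```

Request:
drive_tool(moves=[{"turn": [0, 0, 0], "dp": [-0.002, -0.0002, 0], "grip": 0}, {"turn": [0, 0, 0], "dp": [-0.004, -0.0005, 0], "grip": 0}, {"turn": [0, 0, 0], "dp": [-0.006, -0.001, 0], "grip": 0}])

```text
time: 10.05
ee_pos: [0.581, -0.0004, 0.06]
tcp_rot: [3.141, 0.002, 0.27]
contact_force: [-0.5, 0.2, 0.0]
grip_width: 0.0003
grasp_force: 0.0
```

Request:
drive_tool(moves=[{"turn": [0, 0, 0], "dp": [0, 0.002, -0.03], "grip": 0}, {"turn": [0, 0, 0], "dp": [0, 0.002, -0.075], "grip": 0}, {"turn": [0, 0, 0], "dp": [0, 0.002, -0.12], "grip": 0}, {"turn": [0, 0, 0], "dp": [0, 0.002, -0.165], "grip": 0}, {"turn": [0, 0, 0], "dp": [0, 0.002, -0.21], "grip": 0}])

```text
time: 10.55
ee_pos: [0.5809, -0.0024, 0.2709]
tcp_rot: [3.142, 0.004, 0.269]
contact_force: [1.1, 0.2, -0.2]
grip_width: -0.0002
grasp_force: 0.0
```

```bash
python3 - <<'E'
from h import *
s=snap('wrist','w5'); snap('top','t5')
w=cv2.imread('pics/w5.png'); t=cv2.imread('pics/t5.png')[145:325,175:395]
cv2.imwrite('pics/c5.png',np.hstack([cv2.resize(w,(400,300)),cv2.resize(t,(366,300))]))
E
```

```text
(no output)
```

View pics/c5.png

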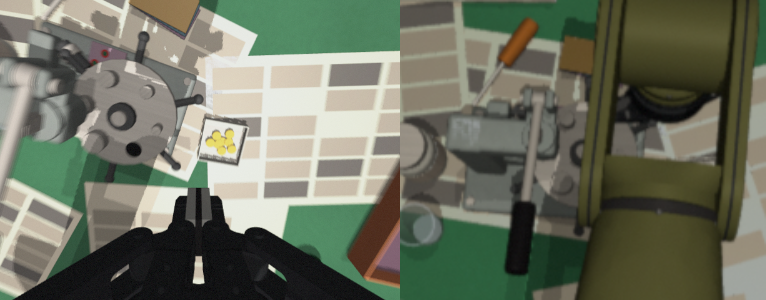

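The empty place at (133,150) now sits at 210° in press angle, so die four is under the ram. Next is the lever: go above the grip.

Request:
drive_tool(moves=[{"turn": [0, 0, 0], "dp": [0, 0, -0.045], "grip": 0}, {"turn": [0, 0, 0], "dp": [0, 0, -0.09], "grip": 0}, {"turn": [0, 0, 0], "dp": [-0.015, -0.035, -0.1], "grip": 0}, {"turn": [0, 0, 0], "dp": [-0.033, -0.076, -0.1], "grip": 0}, {"turn": [0, 0, 0], "dp": [-0.05, -0.116, -0.1], "grip": 0}])

```text
time: 11.15
ee_pos: [0.5018, 0.0967, 0.3695]
tcp_rot: [3.141, 0.002, 0.268]
contact_force: [-0.2, 0.3, -0.7]
grip_width: -0.0
grasp_force: 0.0
```

Request:
drive_tool(moves=[{"turn": [0, 0, 0], "dp": [-0.015, -0.034, 0], "grip": 0}, {"turn": [0, 0, 0], "dp": [-0.03, -0.068, 0], "grip": 0}, {"turn": [0, 0, 0], "dp": [-0.03, -0.068, 0.03], "grip": 0}, {"turn": [0, 0, 0], "dp": [-0.03, -0.068, 0.05], "grip": 0}])

```text
time: 11.55
ee_pos: [0.4547, 0.1544, 0.318]
tcp_rot: [3.14, 0.003, 0.272]
contact_force: [-0.3, 0.4, -1.0]
grip_width: -0.0001
grasp_force: 0.0
```

```bash
python3 - <<'E'
from fit import *
w=snap('wrist','w6'); e=robot.sense(); print(e['ee_pos'],e['contact_force'])
M=np.array([[np.cos(yaw),-np.sin(yaw)],[np.sin(yaw),np.cos(yaw)]])
im=cv2.imread('pics/w6.png')
for x,z in((-.082,.282),(-.122,.293),(-.16,.304)):
    u,v=proj(w,np.r_[h+M@[x,.048],z]); cv2.circle(im,(int(u),int(v)),4,(0,0,255),-1)
u,v=proj(w,e['ee_pos']); cv2.circle(im,(int(u),int(v)),4,(0,255,0),-1)
cv2.imwrite('pics/c6.png',im)
E
```

```text
[0.45340269 0.15372482 0.31369655] [-0.02577623  0.30987001 -3.1061159 ]
```

View pics/c6.png

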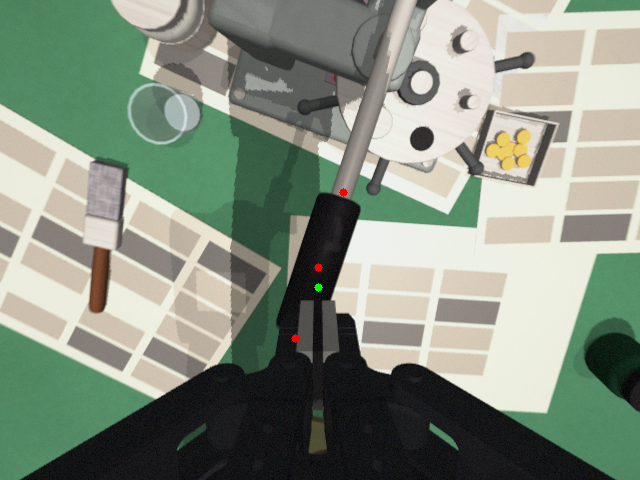

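Request:
drive_tool(moves=[{"turn": [0, 0, 0], "dp": [0, 0, 0.004], "grip": 0}, {"turn": [0, 0, 0], "dp": [0, 0, 0.01], "grip": 0}, {"turn": [0, 0, 0], "dp": [0, 0, 0.015], "grip": 0}, {"turn": [0, 0, 0], "dp": [0, 0, 0.02], "grip": 0}, {"turn": [0, 0, 0], "dp": [0, 0, 0.025], "grip": 0}])

```text
time: 12.1
ee_pos: [0.4567, 0.1542, 0.2954]
tcp_rot: [3.142, -0.001, 0.269]
contact_force: [-0.1, 0.3, -0.1]
grip_width: 0.0001
grasp_force: 0.0
```

Request:
drive_tool(moves=[{"turn": [0, 0, 0], "dp": [0, 0, 0.005], "grip": 0}, {"turn": [0, 0, 0], "dp": [0, 0, 0.01], "grip": 0}, {"turn": [0, 0, 0], "dp": [0, 0, 0.015], "grip": 0}, {"turn": [0, 0, 0], "dp": [0, 0, 0.019], "grip": 0}, {"turn": [0, 0, 0], "dp": [0, 0, 0.023], "grip": 0}])

```text
time: 12.6
ee_pos: [0.4564, 0.1543, 0.272]
tcp_rot: [3.142, -0.0, 0.27]
contact_force: [-0.4, 0.5, 0.5]
grip_width: 0.0004
grasp_force: 0.0
```

Request:
drive_tool(moves=[{"turn": [0, 0, 0], "dp": [0, 0, 0.004], "grip": 0}, {"turn": [0, 0, 0], "dp": [0, 0, 0.008], "grip": 0}, {"turn": [0, 0, 0], "dp": [0, 0, 0.012], "grip": 0}, {"turn": [0, 0, 0], "dp": [0, 0, 0.016], "grip": 0}, {"turn": [0, 0, 0], "dp": [0, 0, 0.02], "grip": 0}])

```text
time: 13.1
ee_pos: [0.4564, 0.1545, 0.2525]
tcp_rot: [-3.141, -0.0, 0.27]
contact_force: [-1.7, 0.7, 3.6]
grip_width: 0.0001
grasp_force: 1.9
```

Request:
drive_tool(moves=[{"turn": [0, 0, 0], "dp": [0, 0, 0.004], "grip": 0}, {"turn": [0, 0, 0], "dp": [0, 0, 0.008], "grip": 0}, {"turn": [0, 0, 0], "dp": [0, 0, 0.012], "grip": 0}, {"turn": [0, 0, 0], "dp": [0, 0, 0.016], "grip": 0}, {"turn": [0, 0, 0], "dp": [0, 0, 0.02], "grip": 0}])

```text
time: 13.6
ee_pos: [0.4562, 0.1543, 0.232]
tcp_rot: [-3.142, 0.0, 0.27]
contact_force: [-2.7, -0.7, 6.5]
grip_width: 0.0003
grasp_force: 2.3
```

Request:
drive_tool(moves=[{"turn": [0, 0, 0], "dp": [0, 0, 0.003], "grip": 0}, {"turn": [0, 0, 0], "dp": [0, 0, 0.006], "grip": 0}, {"turn": [0, 0, 0], "dp": [0, 0, 0.009], "grip": 0}, {"turn": [0, 0, 0], "dp": [0, 0, 0.011], "grip": 0}, {"turn": [0, 0, 0], "dp": [0, 0, 0.013], "grip": 0}])

```text
time: 14.1
ee_pos: [0.4561, 0.1543, 0.2194]
tcp_rot: [-3.141, 0.001, 0.27]
contact_force: [-5.5, 0.1, 9.0]
grip_width: -0.0002
grasp_force: 4.5
```

Request:
drive_tool(moves=[{"turn": [0, 0, 0], "dp": [0, 0, 0.002], "grip": 0}, {"turn": [0, 0, 0], "dp": [0, 0, 0.004], "grip": 0}, {"turn": [0, 0, 0], "dp": [0, 0, 0.006], "grip": 0}, {"turn": [0, 0, 0], "dp": [0, 0, 0.007], "grip": 0}])

```text
time: 14.5
ee_pos: [0.4558, 0.1543, 0.2134]
tcp_rot: [-3.141, 0.001, 0.27]
contact_force: [-7.9, -1.0, 9.3]
grip_width: 0.0
grasp_force: 5.5
```

Request:
drive_tool(moves=[{"turn": [0, 0, 0], "dp": [-0.002, -0.0005, 0.001], "grip": 0}, {"turn": [0, 0, 0], "dp": [-0.004, -0.001, 0.002], "grip": 0}, {"turn": [0, 0, 0], "dp": [-0.004, -0.001, 0.003], "grip": 0}])

```text
time: 14.8
ee_pos: [0.4555, 0.1544, 0.2124]
tcp_rot: [3.14, -0.01, 0.27]
contact_force: [2.9, -0.4, 10.1]
grip_width: -0.0
grasp_force: 5.1
```

Request:
drive_tool(moves=[{"turn": [0, 0, 0], "dp": [0, 0, 0.0015], "grip": 0}, {"turn": [0, 0, 0], "dp": [0, 0, 0.003], "grip": 0}])

```text
time: 15.0
ee_pos: [0.4554, 0.1544, 0.2094]
tcp_rot: [3.14, -0.009, 0.27]
contact_force: [1.4, 0.1, 10.9]
grip_width: -0.0004
grasp_force: 5.2
```

Request:
drive_tool(moves=[{"turn": [0, 0, 0], "dp": [0, 0, 0.001], "grip": 0}, {"turn": [0, 0, 0], "dp": [0, 0, 0.002], "grip": 0}])

```text
time: 15.2
ee_pos: [0.4554, 0.1544, 0.2074]
tcp_rot: [3.14, -0.009, 0.27]
contact_force: [1.2, -0.3, 10.9]
grip_width: -0.0001
grasp_force: 5.2
```

Request:
drive_tool(moves=[{"turn": [0, 0, 0], "dp": [0, 0, 0.001], "grip": 0}, {"turn": [0, 0, 0], "dp": [0, 0, 0.002], "grip": 0}])

```text
time: 15.4
ee_pos: [0.4554, 0.1544, 0.2054]
tcp_rot: [3.14, -0.009, 0.27]
contact_force: [1.4, 0.9, 11.0]
grip_width: -0.0004
grasp_force: 5.2
```

Request:
drive_tool(moves=[{"turn": [0, 0, 0], "dp": [0, 0, 0.001], "grip": 0}, {"turn": [0, 0, 0], "dp": [0, 0, 0.002], "grip": 0}])

```text
time: 15.6
ee_pos: [0.4554, 0.1544, 0.2035]
tcp_rot: [3.14, -0.009, 0.27]
contact_force: [1.4, -0.5, 10.7]
grip_width: 0.0002
grasp_force: 5.3
```

Request:
drive_tool(moves=[{"turn": [0, 0, 0], "dp": [0, 0, 0.001], "grip": 0}, {"turn": [0, 0, 0], "dp": [0, 0, 0.002], "grip": 0}])

```text
time: 15.8
ee_pos: [0.4555, 0.1544, 0.2019]
tcp_rot: [3.14, -0.009, 0.27]
contact_force: [0.6, -1.0, 13.6]
grip_width: -0.0003
grasp_force: 6.7
```

Request:
drive_tool(moves=[{"turn": [0, 0, 0], "dp": [0, 0, 0.0005], "grip": 0}, {"turn": [0, 0, 0], "dp": [0, 0, 0.0007], "grip": 0}])

```text
time: 16.0
ee_pos: [0.4555, 0.1543, 0.2016]
tcp_rot: [3.14, -0.009, 0.27]
contact_force: [-0.1, -0.8, 14.5]
grip_width: -0.0003
grasp_force: 7.0
```

Request:
drive_tool(moves=[{"turn": [0, 0, 0], "dp": [0, 0, 0.0005], "grip": 0}, {"turn": [0, 0, 0], "dp": [0, 0, 0.0005], "grip": 0}])

```text
time: 16.2
ee_pos: [0.4555, 0.1544, 0.2012]
tcp_rot: [3.14, -0.009, 0.27]
contact_force: [0.0, -1.3, 13.9]
grip_width: 0.0002
grasp_force: 7.2
```

Request:
drive_tool(moves=[{"turn": [0, 0, 0], "dp": [0, 0, 0.0004], "grip": 0}, {"turn": [0, 0, 0], "dp": [0, 0, 0.0007], "grip": 0}, {"turn": [0, 0, 0], "dp": [0, 0, 0.0007], "grip": 0}])

```text
time: 16.5
ee_pos: [0.4555, 0.1544, 0.2008]
tcp_rot: [3.14, -0.009, 0.27]
contact_force: [-0.7, -1.4, 15.2]
grip_width: 0.0001
grasp_force: 7.7
```

The force has risen to about 15 N, so the eyelet is home. I'll let the lever up gently and withdraw.

Request:
drive_tool(moves=[{"turn": [0, 0, 0], "dp": [0, 0, -0.006], "grip": 0}, {"turn": [0, 0, 0], "dp": [0, 0, -0.018], "grip": 0}, {"turn": [0, 0, 0], "dp": [0, 0, -0.03], "grip": 0}, {"turn": [0, 0, 0], "dp": [0, 0, -0.042], "grip": 0}, {"turn": [0, 0, 0], "dp": [0, 0, -0.054], "grip": 0}])

```text
time: 17.0
ee_pos: [0.4523, 0.1541, 0.2512]
tcp_rot: [3.141, -0.0, 0.27]
contact_force: [2.3, 0.6, 1.9]
grip_width: 0.0002
grasp_force: 1.2
```

Request:
drive_tool(moves=[{"turn": [0, 0, 0], "dp": [0, 0, -0.01], "grip": 0}, {"turn": [0, 0, 0], "dp": [0, 0, -0.025], "grip": 0}, {"turn": [0, 0, 0], "dp": [0, 0, -0.045], "grip": 0}, {"turn": [0, 0, 0], "dp": [0, 0, -0.07], "grip": 0}, {"turn": [0, 0, 0], "dp": [0, 0, -0.09], "grip": 0}])

```text
time: 17.5
ee_pos: [0.4515, 0.1542, 0.3414]
tcp_rot: [-3.141, 0.002, 0.27]
contact_force: [1.0, 0.4, -0.4]
grip_width: -0.0001
grasp_force: 0.0
```

Request:
drive_tool(moves=[{"turn": [0, 0, 0], "dp": [0.01, 0.03, 0], "grip": 0}, {"turn": [0, 0, 0], "dp": [0.02, 0.06, 0], "grip": 0}, {"turn": [0, 0, 0], "dp": [0.025, 0.08, 0], "grip": 0}, {"turn": [0, 0, 0], "dp": [0.025, 0.08, 0], "grip": 0}])

```text
time: 17.9
ee_pos: [0.4977, 0.0822, 0.3396]
tcp_rot: [-3.141, 0.003, 0.267]
contact_force: [-1.2, 0.1, 0.2]
grip_width: 0.0002
grasp_force: 0.0
```

```bash
python3 - <<'E'
from fit import *
w=snap('wrist','w7'); e=robot.sense(); print(e['time'],e['ee_pos'],e['contact_force'])
M=np.array([[np.cos(yaw),-np.sin(yaw)],[np.sin(yaw),np.cos(yaw)]])
im=cv2.imread('pics/w7.png')
for x,z in((-.082,.282),(-.122,.293),(-.16,.304)):
    u,v=proj(w,np.r_[h+M@[x,.048],z]); cv2.circle(im,(int(u),int(v)),4,(0,0,255),-1)
u,v=proj(w,np.r_[h+.048*np.array([np.cos(np.radians(210)+yaw),np.sin(np.radians(210)+yaw)]),.11]); cv2.circle(im,(int(u),int(v)),4,(0,255,0),-1)
cv2.imwrite('pics/c7.png',im)
E
```

```text
17.95 [0.4972043  0.08322604 0.33968154] [-0.77287393  0.63521001  0.82153004]
```

View pics/c7.png

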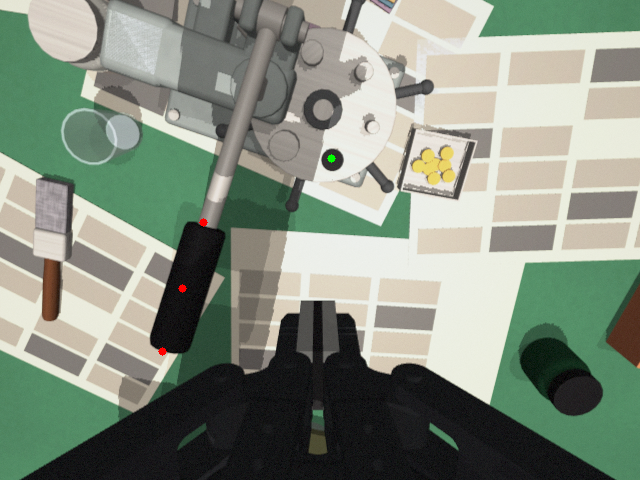

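The lever is back up: the grip matches the predicted red marks, from (203,222) to (163,351). The empty place sits exactly on the predicted green mark at (331,158), so die four is still under the ram. Handing in.

```bash
python3 -c "
from bench import robot
print(robot.hand_in())"
```

```text
the job is handed in; nothing more can be done
None
```

I turned die four in under the ram with two clockwise clicks and pressed the eyelet to about 15 N, inside the range given as surely home. The lever came back up and the job is handed in; no verdict was returned.

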